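Load a strip carrier into the reader under its spring-closed hood

ROBOT

A 6-joint arm with a two-finger parallel gripper is mounted at the origin on the work surface. World frame = base frame: x ahead of the robot, y to its left, z up, the work surface at z = 0. Lengths are in m, angles in degrees, forces in N, time in s.
With the tool pointing down it reaches from about 0.325 to 0.85 m from the base axis. Payload 15.5 kg.
Tool frame: the origin (TCP) lies midway between the tips of the shut fingers; the grasp point (between the pads) lies 19 mm behind it; y points along the fingers, x is the direction in which the jaws open and shut, and the axes are right-handed (so a half turn about y gives the same grasp; the last joint's range is limited). The gripper opens to 91 mm and grips with 3 to 60 N. Pads are 32 mm wide; open, the fingers measure 118 mm over their backs; the gripper's body (76 mm by 178 mm) begins 60 mm behind the grasp point.
Start: joints at [-5.472, 28.281, 77.091, -0, 74.628, -5.472], TCP at [0.625, 0, 0.214] pointing down, gripper open.
Joint ranges: [-166.48, 166.48], [-47.26, 123.95], [12.59, 153.08], [-70.14, 250.14], [6.76, 159.57], [-176.63, 176.63]. Speed limits (degrees/s): [108.29, 108.29, 147.25, 172.46, 172.46, 172.46].

INTERFACE

Orientations are given as a 3x3 rotation matrix whose columns are the frame's x, y, z axes.
In Python, from bench import ctrl gives the robot as it stands. The module is installed in compiled form; this text tells all that it offers. Calls block until the motion is done:
- ctrl.goto(position, orientation): joint-space move of the TCP to a pose.
- ctrl.move_l(position, vel=0.15, ori=None, contact_N=None): straight line of the TCP; ori=None keeps the orientation; vel is the mean speed in m/s. With contact_N (N) it stops when the force on the tool has changed by that much, and returns True; else False.
- ctrl.movej(angles): joint-space move.
- ctrl.command_gripper(opening): opening from 0.0 (shut) to 1.0 (fully open); the grip force is fixed at half the most; returns when the fingers have stopped.
- ctrl.sleep(seconds).
- ctrl.ik(position, orientation): joint angles nearest the present ones, or None.
- ctrl.read_camera(name): name is "scene" or "side" or "wrist"; returns the picture (400x640x3 uint8, blue, green, red); there is no depth.
- ctrl.camera_params(name): a dict with "fx", "fy", "cx", "cy" (pixels), "pose" (4x4, takes a point from camera to world coordinates); the wrist camera has in their place "T_tool_cam" (4x4, takes a point from camera to tool coordinates, whose origin is the TCP and whose axes are the tool frame's). Camera axes: x right, y up, looking along -z (the intrinsics and any distortion apply to the point x, -y, -z); pixel columns grow to the right and rows downward; lengths in m; the calibration is good to about 2 mm. A picture is of the moment at which its call begins: read the wrist's pose just before it. camera_params takes no time and is no camera call.
A pose or a line that the arm cannot do raises ctrl.MotionError and nothing moves.
- ctrl.sign_off(): hands the job in, once; it reports no verdict.
Readings, each from a call of its own:
- ctrl.current_t(): time.
- ctrl.current_q(): joint angles.
- ctrl.current_dq(): joint speeds.
- ctrl.current_effort(): joint torques, N m.
- ctrl.current_tool_pos(): TCP position.
- ctrl.current_eef_rot(): TCP orientation.
- ctrl.current_contact_force(): force on the tool from outside, world axes, zero at the start.
- ctrl.current_wrist_torque(): the same for the moment, N m.
- ctrl.current_grip_width(): opening from 0.0 (shut) to 1.0 (fully open).
Only numpy, scipy, OpenCV 4.12 (cv2) and the standard library are available. Lean on these libraries where they do the work, as an engineer would, in place of code of your own. Each camera call takes 0.05 s, during which the arm holds its last target. There are 200 camera calls.

TASK

Load the orange strip carrier into the benchtop reader: with one fingertip press the blue bar down and keep it down, so that the spring-closed amber hood stays up, while the other fingertip pushes the carrier by its thumb plate along the lane and fully home against the end stop, then let the bar up so that the hood closes over the wells. The hood must not hit or scrape the carrier, the carrier is only pushed, never picked up, and the other things on the bench are left alone.

Things in the scene. Friction and masses are not known exactly. Their poses are not given: they have to be found in the camera images.
- reader: White benchtop strip reader, fixed, 160 x 300 mm. Origin on the bench at y middle; x from the robot's side to the far side (-75 to +85 mm), y along the lane from loading end to electronics head (-150 to +150), z up. In its frame (mm): deck and lane floor z 30; head y 85 to 149, top z 82, its face at y 85 is the end stop; hinge pedestals at x 12, y -139 and 6, top z 57.
- lane_mouth (a point): Loading end of the reader's lane, on the lane floor (reader x -20, y -145, z 30 mm). The lane runs straight along the reader's y, centred on x -20, 29 mm wide between two guide walls 4 mm thick and 8 mm tall; open on top up to the hood.
- cover (a joint): Hinge of the one-piece rocking cover (axis along reader y at x 12, z 52 mm): amber hood on the lane side, blue press bar on the far side. 0 rad = shut, 0.62 = fully open, bar on its stop. A spring shuts it when let go. At mid-width the bar takes about 3 N at first, 5 N fully down. From 0.45 rad on the hood clears the carrier's wells.
- bar_mid (a point): Middle of the blue press bar's top face (moves with it). Flat plate, far edge turned down, 213 mm long (reader y -133 to +80), 34 mm wide; press anywhere along it, a fingertip can slide along it. Shut, it rises away from the robot at 0.62 rad (this point at reader x 45, z 66; far edge z 76 mm). Fully pressed it is level, top at z 44, x 30 to 64.
- hood: Amber hood with black skirts, part of the rocking cover; origin on the hinge axis at reader y 0. Shut, it spans reader y 22 to 83, x -42 to 12, top z 55 mm; its end skirt across the lane (y 22 to 25) hangs to 8.5 mm above the lane floor and blocks the wells. Fully open, this skirt is 22 mm or more above the floor over the wells, the hood's near edge at x -40, z 86.
- carrier: Orange strip carrier, about 90 g, loose in the lane. Origin: centre of its underside; y to its nose (along the lane), z up. In mm: base plate 26 wide, 92 long (y -46 to 46), 5 thick; block of six open wells 20 wide, y -9 to 46, top z 16; thumb plate across the tail 26 wide, y -46 to -41, top z 30. Starts with its nose 8 to 30 mm short of the hood's end skirt.
- push_face (a point): On the carrier: middle of the thumb plate's rear face, 20 mm above the carrier's underside. Push here towards the nose (carrier +y).
- home (a point): Where the carrier's origin lies when fully home, nose on the end stop (fixed on the reader at x -20, y 39, z 30 mm). The end skirt then comes down between the wells and the thumb plate, which stays outside the hood.
- green_carrier: Spare strip carrier, green, same shape as the orange one, on the bench on the robot's side of the reader. Leave alone.
- pink_carrier: Spare strip carrier, pink, same shape, on the bench on the robot's side of the reader. Leave alone.
- marker: White marker pen with blue cap, 118 mm long, 13 mm thick, lying on the bench off the loading end; origin on its underside. Leave alone.
- amber_bottle: Brown reagent bottle, 72 mm across, 155 mm tall, origin under its centre. Leave alone.
- flask: Conical glass flask, 84 mm across the foot, 134 mm tall, origin under its centre. Leave alone.
- small_bottle: Small white bottle with red cap, 30 mm across, 115 mm tall, standing, origin under its centre. Leave alone.
- tip_box: Blue pipette-tip box with pale lid, 85 x 120 x 60 mm, origin under its centre. Leave alone.
Things that resemble listed ones, but are neither listed nor needed, are in the scene too. Leave any purple or yellow look-alike of the carrier alone.

How it is judged:
By the outcome, as a careful person would: the job done as asked, in the order asked, and still so for the second after the job is handed in, with the robot touching nothing.
It also fails if it takes over 38 s, if anything falls off the work surface, if the arm or the gripper's body presses on something with over 40 N, if the wrist force passes 120 N, or if a joint passes its speed limit or range.

## Working session

There is one attempt and no reset: what is moved stays moved. The work goes in short steps, each a Python script; the robot and the scene stay as the last script left them, time stands still between calls to the robot, and variables do not carry over. Pictures are saved under pics/ and viewed, about 8 in all and at most 12, crops included, and the job is handed in when it is done.

```bash
mkdir -p pics; ls
python3 - <<'E'
from bench import ctrl
import cv2,numpy as np
np.set_printoptions(precision=4,suppress=True)
for n in("scene","side","wrist"):
    im=ctrl.read_camera(n); cv2.imwrite(f"pics/{n}0.png",im); print(n,ctrl.camera_params(n))
print(ctrl.current_t(),ctrl.current_eef_rot(),ctrl.current_tool_pos())
a=[cv2.imread(f"pics/{n}0.png") for n in("scene","side")]
E
```

```text
pics
scene {'fx': 460.6909304137294, 'fy': 460.6909304137294, 'cx': 317.1778959077023, 'cy': 208.80276095674557, 'pose': array([[ 0.7552, -0.4826,  0.4436,  1.0943],
       [ 0.6552,  0.5348, -0.5336, -0.6426],
       [ 0.0203,  0.6936,  0.7201,  0.9158],
       [ 0.    ,  0.    ,  0.    ,  1.    ]])}
side {'fx': 390.05988608964276, 'fy': 390.05988608964276, 'cx': 318.87138538733967, 'cy': 198.39733060491815, 'pose': array([[-0.9923,  0.0641, -0.1057,  0.44  ],
       [-0.1233, -0.5765,  0.8078,  1.0211],
       [-0.0092,  0.8146,  0.58  ,  0.818 ],
       [ 0.    ,  0.    ,  0.    ,  1.    ]])}
wrist {'fx': 354.9910253409242, 'fy': 354.9910253409242, 'cx': 320.6937503169379, 'cy': 201.99296897522294, 'T_tool_cam': array([[ 1.    ,  0.0005, -0.0006, -0.0006],
       [-0.0007,  0.2632, -0.9647, -0.1722],
       [-0.0003,  0.9647,  0.2632,  0.0743],
       [ 0.    ,  0.    ,  0.    ,  1.    ]])}
0.15 [[ 1.     -0.001  -0.    ]
 [ 0.      0.0001  1.    ]
 [-0.001  -1.      0.0001]] [0.6247 0.     0.2135]
```

View pics/scene0.png

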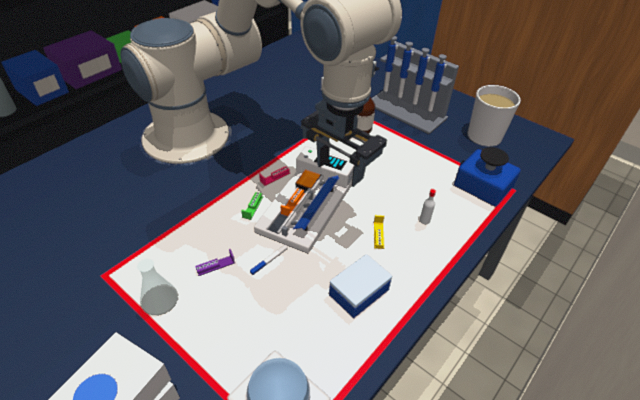

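View pics/side0.png

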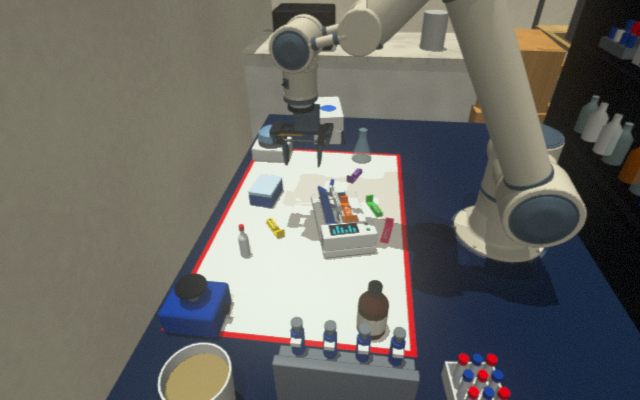

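The scene view shows the reader at about (305,210) with its head at (325,165), towards +y. Candidates for the carrier:
- orange in the lane, (293,200)
- green, (253,205)
- pink, (274,174)
- purple, (215,263)
- yellow, (379,232)

The orange one in the lane is my choice. Next is a close look from the wrist camera.

View pics/wrist0.png

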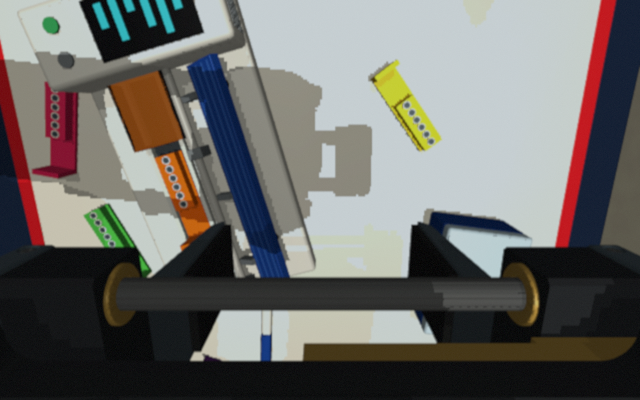

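```bash
cat > h.py <<'E'
from bench import ctrl
import cv2,numpy as np
np.set_printoptions(precision=4,suppress=True)
def pose(n):
    p=ctrl.camera_params(n)
    if n!="wrist": return p,p["pose"]
    T=np.eye(4);T[:3,:3]=ctrl.current_eef_rot();T[:3,3]=ctrl.current_tool_pos()
    return p,T@p["T_tool_cam"]
def cast(p,T,uv,z):
    d=T[:3,:3]@np.array([(uv[0]-p["cx"])/p["fx"],-(uv[1]-p["cy"])/p["fy"],-1]); o=T[:3,3]
    return o+d*(z-o[2])/d[2]
def proj(p,T,X):
    c=T[:3,:3].T@(np.asarray(X)-T[:3,3]); return p["cx"]-p["fx"]*c[0]/c[2],p["cy"]+p["fy"]*c[1]/c[2]
E
python3 - <<'E'
from h import *
for n,uvs in (("scene",[(305,210),(256,230),(305,246),(293,200),(325,165)]),("side",[(345,200),(345,230)])):
    p,T=pose(n)
    for uv in uvs: print(n,uv,cast(p,T,uv,.03))
im=cv2.imread("pics/scene0.png")[130:270,220:400]; cv2.imwrite("pics/crop.png",cv2.resize(im,None,fx=4,fy=4,interpolation=cv2.INTER_CUBIC))
E
```

```text
scene (305, 210) [ 0.5275 -0.0113  0.03  ]
scene (256, 230) [ 0.4821 -0.1473  0.03  ]
scene (305, 246) [ 0.6101 -0.103   0.03  ]
scene (293, 200) [ 0.4781 -0.0051  0.03  ]
scene (325, 165) [0.4485 0.1643 0.03  ]
side (345, 200) [ 0.4926 -0.077   0.03  ]
side (345, 230) [0.4815 0.0834 0.03  ]
```

View pics/crop.png

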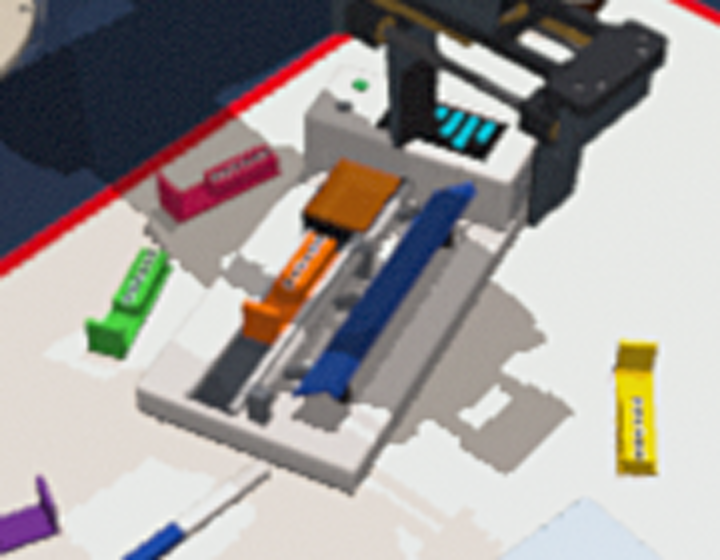

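The crop confirms the choice: the orange carrier sits in the lane, thumb plate towards the loading end and nose just short of the amber hood. The reader's yaw is about 18° and its centre is near (0.51, 0.02). I'll move to an aligned viewing pose with the jaws already set, which is also on the way.

```bash
cat >> h.py <<'E'
def R(yaw):
    c,s=np.cos(yaw),np.sin(yaw); return np.array([[c,0,-s],[s,0,c],[0,-1,0]])
def W(o,yaw,r):
    c,s=np.cos(yaw),np.sin(yaw); return np.array([o[0]+c*r[0]-s*r[1],o[1]+s*r[0]+c*r[1],r[2]])
E
python3 - <<'E'
from h import *
y=np.radians(18)
ctrl.goto(W((.507,.019),y,(.012,-.104,.30)),R(y)); print(ctrl.current_t(),ctrl.current_q())
p,T=pose("wrist"); im=ctrl.read_camera("wrist"); np.savez("v1.npz",T=T); cv2.imwrite("pics/w1.png",im)
cv2.imwrite("pics/s1.png",ctrl.read_camera("scene"))
v=cv2.resize(im[:300,100:500],None,fx=2,fy=2,interpolation=cv2.INTER_CUBIC); cv2.imwrite("pics/w1v.png",v)
E
```

```text
0.7583 [-14.0462  18.3916  79.6215   0.014   81.9678 -31.9425]
```

View pics/w1v.png

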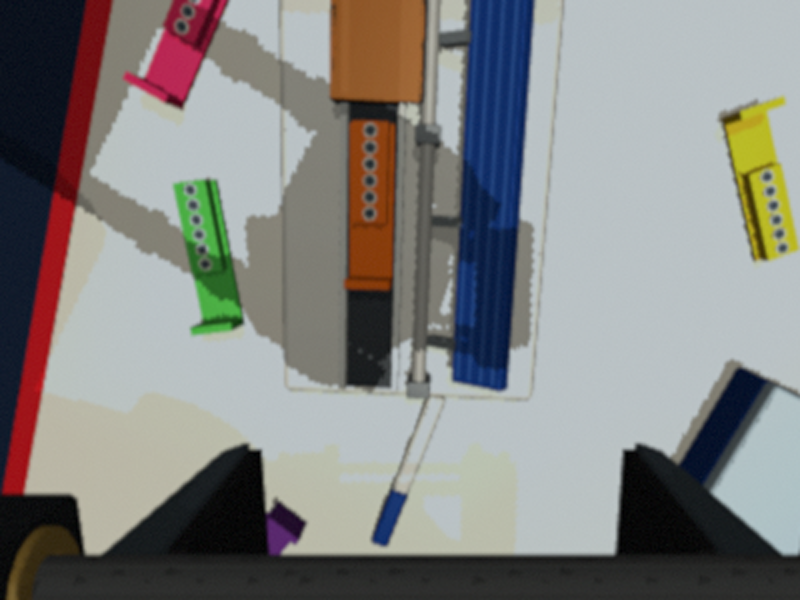

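In the 2× crop (image = 100+x/2, y/2), I read these points:
- Deck loading-end corners: (288,388) and (530,399).
- Deck sides reaching the top at (282,0) and (563,0).
- Lane floor: x 347–392 at y 385.
- Thumb plate: rows 277–290, at x 346–392.
- Bar: loading end at (455,380)–(505,388).

Now the reader and carrier poses.

Run:
```python
from h import *
p=ctrl.camera_params("wrist");T=np.load("v1.npz")["T"]
k=lambda x,y,z:cast(p,T,(100+x/2,y/2),z)
a,b,c,d=k(288,388,.03),k(530,399,.03),k(282,0,.03),k(563,0,.03)
ang=lambda v:np.degrees(np.arctan2(v[1],v[0]))
print("corners",a,b,"len",np.linalg.norm(b-a),"angX",ang(b-a),"angYnear",ang(c-a)-90,"angYfar",ang(d-b)-90)
l1=(k(347,385,.03)+k(392,385,.03))/2; print("lane",l1,np.linalg.norm(k(347,385,.03)-k(392,385,.03)))
b1=k(455,380,.056);b2=k(505,388,.076); print("bar end",b1,b2)
for z,x,y in((.06,369,277),(.06,369,290),(.046,370,120)): print("carrier",z,k(x,y,z))
# hood front edge, hinge pedestals
print("pedestal",k(418,385,.057),k(427,132,.057)); print("hood edge",k(378,100,.055))
```

```text
corners [ 0.4677 -0.1404  0.03  ] [ 0.6179 -0.0996  0.03  ] len 0.1556564007676618 angX 15.173092148337684 angYnear 15.4792347076162 angYfar 15.18280737942682
lane [ 0.5169 -0.1224  0.03  ] 0.02883078641750637
bar end [ 0.5656 -0.0968  0.056 ] [ 0.5926 -0.0881  0.076 ]
carrier 0.06 [ 0.4994 -0.0534  0.06  ]
carrier 0.06 [ 0.5014 -0.0605  0.06  ]
carrier 0.046 [0.4745 0.0287 0.046 ]
pedestal [ 0.5453 -0.1064  0.057 ] [0.5073 0.0315 0.057 ]
hood edge [0.4769 0.0391 0.055 ]
```

Everything agrees: yaw is 15.3°, reader origin (0.4977, 0.0233), and thumb plate rear face at reader y ≈ -82. I'll set the jaw opening to about 55 mm, hover above the start point and look.

```bash
cat >> h.py <<'E'
O=(.4977,.0233); Y=np.radians(15.3)
def P(x,y,z): return W(O,Y,(x/1e3,y/1e3,z/1e3))
def rd(p): c,s=np.cos(Y),np.sin(Y); d=np.asarray(p)[:2]-O; return np.array([c*d[0]+s*d[1],-s*d[0]+c*d[1],p[2]])*1e3
E
python3 - <<'E'
from h import *
ctrl.command_gripper(0.6); print(ctrl.current_grip_width(),ctrl.current_t())
ctrl.goto(P(14,-110,130),R(Y)); ctrl.move_l(P(14,-110,95),vel=.1)
print(rd(ctrl.current_tool_pos()),ctrl.current_t(),ctrl.current_contact_force())
a=ctrl.read_camera("wrist")[100:340,160:480]; b=ctrl.read_camera("scene")[150:270,230:390]; 
cv2.imwrite("pics/w2.png",np.vstack([cv2.resize(a,(400,300)),cv2.resize(b,(400,300),interpolation=cv2.INTER_CUBIC)]))
E
```

```text
0.598869102472439 1.575
[  14.5374 -110.295    95.8202] 2.7917 [0.0078 0.7436 0.4426]
```

View pics/w2.png

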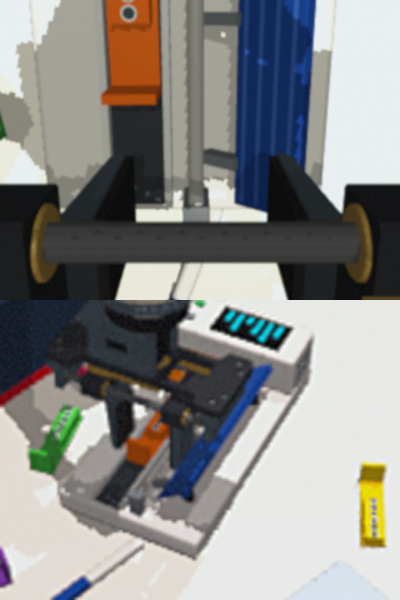

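The fingertips straddle the hinge symmetrically about the image centre. The left one is over the lane behind the thumb plate and the right one over the bar. Now press down slowly with a force guard.

Run:
```python
from h import *
for z in (75,60,50,45,42.5):
    h=ctrl.move_l(P(14,-110,z),vel=.05,contact_N=14)
    print(z,h,rd(ctrl.current_tool_pos()),ctrl.current_contact_force(),ctrl.current_t())
    if h: break
a=ctrl.read_camera("wrist")[60:300,160:480]; b=ctrl.read_camera("side")[150:270,280:440]
cv2.imwrite("pics/w3.png",np.vstack([cv2.resize(a,(400,300)),cv2.resize(b,(400,300),interpolation=cv2.INTER_CUBIC)]))
```

```text
75 False [  13.8638 -109.9177   74.7279] [-0.4085 -0.2104 -0.2041] 3.4417
60 False [  13.6717 -109.8991   59.7027] [-1.1689 -0.6204  2.54  ] 3.8917
50 False [  14.1341 -109.9755   50.0291] [0.3581 0.5262 3.3993] 4.2417
45 False [  13.9782 -110.0457   45.1237] [-1.2682 -0.6768  4.0038] 4.4917
42.5 False [  14.056  -110.0739   43.6828] [-6.7419  0.1416 23.517 ] 4.7417
```

View pics/w3.png

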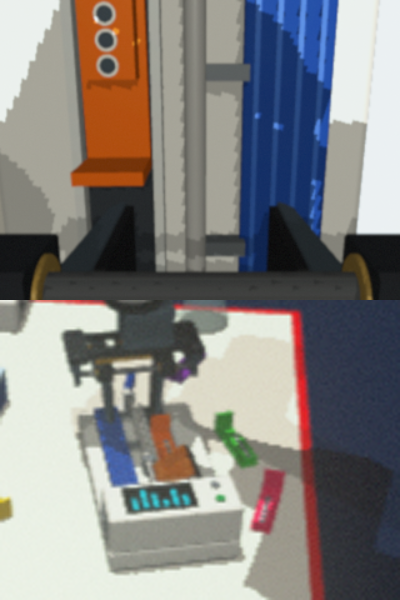

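The bar reached its stop at z≈43.7, where the force jumped, and the hood is up. I'll ease off slightly and push the carrier along the lane under a force guard.

Run:
```python
from h import *
Z=44.2
ctrl.move_l(P(14,-110,Z),vel=.02); print(rd(ctrl.current_tool_pos()),ctrl.current_contact_force())
for y,v in ((-90,.04),(-60,.05),(-32,.05),(-17,.02)):
    h=ctrl.move_l(P(14,y,Z),vel=v,contact_N=10)
    f=ctrl.current_contact_force(); print(y,h,rd(ctrl.current_tool_pos()),f,"along y",-np.sin(Y)*f[0]+np.cos(Y)*f[1],ctrl.current_t())
    if h: break
a=ctrl.read_camera("wrist")[40:280,160:480]; b=ctrl.read_camera("scene")[150:270,230:390]
cv2.imwrite("pics/w4.png",np.vstack([cv2.resize(a,(400,300)),cv2.resize(b,(400,300),interpolation=cv2.INTER_CUBIC)]))
```

```text
[  14.0727 -110.0625   44.6381] [-1.257  -0.2728  4.0669]
-90 False [ 13.8767 -89.1848  44.1646] [0.6868 3.9677 7.3616] along y 3.645874923149857 5.7417
-60 False [ 13.8357 -58.7079  44.1889] [0.7807 3.7953 5.3804] along y 3.454783905816937 6.4917
-32 False [ 13.7755 -30.5716  44.1993] [0.1299 3.8123 6.8181] along y 3.642900793132208 7.2
-17 True [ 14.2314 -25.8002  44.3459] [ 1.1508 -4.083   5.5598] along y -4.241935297011483 7.6333
```

View pics/w4.png

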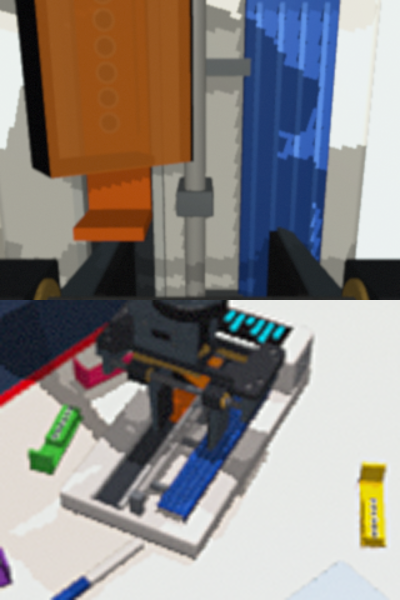

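It stopped at y −25.8, against about −23 expected. I'll push more firmly to tell the end stop from a snag.

Run:
```python
from h import *
h=ctrl.move_l(P(14,-14,44.2),vel=.015,contact_N=18)
f=ctrl.current_contact_force(); print(h,rd(ctrl.current_tool_pos()),f,-np.sin(Y)*f[0]+np.cos(Y)*f[1],ctrl.current_t())
p,T=pose("wrist"); im=ctrl.read_camera("wrist"); cv2.imwrite("pics/w5full.png",im)
hsv=cv2.cvtColor(im,cv2.COLOR_BGR2HSV); m=cv2.inRange(hsv,(5,150,90),(18,255,255)); m[:,:215]=0;m[:,300:]=0
col=m[:,235:275].sum(1)>255*20; r=np.where(col)[0]; print("orange last row",r.max(), "rear top edge reader",rd(cast(p,T,(250,r.max()),.06)))
print("home rear face expected y -7 projects to",proj(p,T,P(-20,-7,60)))
```

```text
True [ 14.7291 -25.8095  44.5547] [ 0.351  -4.5614  5.8002] -4.492376550201876 8.0667
orange last row 232 rear top edge reader [-18.9248  -8.7161  60.    ]
home rear face expected y -7 projects to (np.float64(247.50697532119545), np.float64(228.5380325218167))
```

Run:
```python
from h import *
h=ctrl.move_l(P(14,-12,44.2),vel=.015,contact_N=30)
print(h,rd(ctrl.current_tool_pos()),ctrl.current_t())
ctrl.move_l(P(14,-33,44.2),vel=.03); print(rd(ctrl.current_tool_pos()),ctrl.current_contact_force())
p,T=pose("wrist"); im=ctrl.read_camera("wrist")
hsv=cv2.cvtColor(im,cv2.COLOR_BGR2HSV); m=cv2.inRange(hsv,(5,150,90),(18,255,255))
r=np.where(m[:,235:275].sum(1)>255*20)[0]; print("rear edge",r.max(),rd(cast(p,T,(250,r.max()),.06)))
a=im[40:280,160:480]; b=ctrl.read_camera("side")[150:270,280:440]
cv2.imwrite("pics/w6.png",np.vstack([cv2.resize(a,(400,300)),cv2.resize(b,(400,300),interpolation=cv2.INTER_CUBIC)]))
```

```text
True [ 15.8209 -25.6984  45.0545] 8.5417
[ 13.5039 -32.5098  44.1283] [-1.0123  2.0125  7.0333]
rear edge 219 [-19.7545  -8.8021  60.    ]
```

View pics/w6.png

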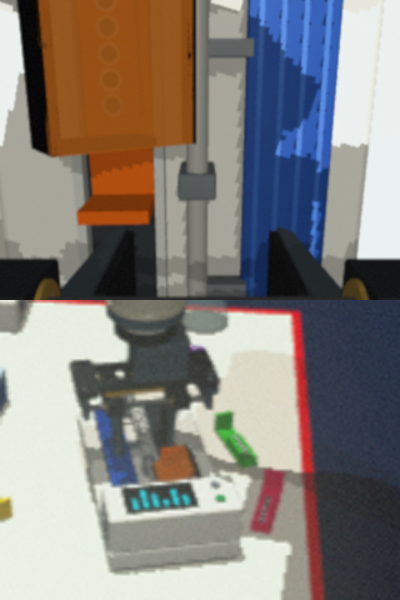

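The carrier stayed put under a 30 N guard, so it is against a hard stop. I'll cross-check the head face (y 85) from the first wrist picture before letting the bar up.

Run:
```python
from h import *
p=ctrl.camera_params("wrist");T=np.eye(4);T[:3,:3]=[[1,-.001,0],[0,.0001,1],[-.001,-1,.0001]];T[:3,3]=[.6247,0,.2135];T=T@p["T_tool_cam"]
for X in [(-60,85,82),(60,85,82),(-60,85,30),(12,6,57),(12,-139,57),(85,-150,30)]: print(X,np.round(proj(p,T,P(*X)),1))
im=cv2.imread("pics/wrist0.png")[0:130,0:300]; im=cv2.resize(im,None,fx=2.6,fy=2.6,interpolation=cv2.INTER_CUBIC)
for x in range(-70,85,10):
    u,v=proj(p,T,P(x,85,82)); cv2.circle(im,(int(u*2.6),int(v*2.6)),2,(0,0,255),-1)
cv2.imwrite("pics/w0v.png",im)
```

```text
(-60, 85, 82) [66.8 86. ]
(60, 85, 82) [205.5  43.9]
(-60, 85, 30) [104.3  88.8]
(12, 6, 57) [194.7 152.4]
(12, -139, 57) [244.7 288.6]
(85, -150, 30) [316.3 269.2]
```

View pics/w0v.png

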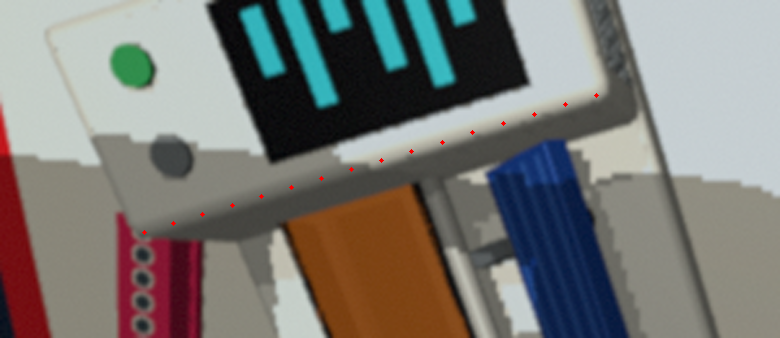

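The predicted head edge lies on, or 1–2 mm behind, the real rounded edge. That accounts for the 2 mm difference, so the carrier is home. Now release.

Run:
```python
from h import *
ctrl.move_l(P(14,-33,85),vel=.04); print(ctrl.current_contact_force())
ctrl.move_l(P(14,-33,140),vel=.1)
ctrl.move_l(P(14,-110,290),vel=.15); ctrl.sleep(.3); print(ctrl.current_contact_force(),ctrl.current_t())
p,T=pose("wrist"); im=ctrl.read_camera("wrist"); print([np.round(proj(p,T,P(-20,y,60))) for y in(-7,-2)])
for q,n in ((proj(p,T,P(-20,-9,60)),"-9"),): print(n,q)
hsv=cv2.cvtColor(im,cv2.COLOR_BGR2HSV); m=cv2.inRange(hsv,(5,150,90),(18,255,255))
u=int(proj(p,T,P(-20,-7,60))[0]); r=np.where(m[:250,u-6:u+6].sum(1)>255*6)[0]; print("rear",rd(cast(p,T,(u,r.max()),.06)))
a=im[:240,120:440]; b=ctrl.read_camera("scene")[130:280,190:390]
cv2.imwrite("pics/w7.png",np.vstack([cv2.resize(a,(400,300)),cv2.resize(b,(400,300),interpolation=cv2.INTER_CUBIC)]))
```

```text
[-0.3142 -0.1111 -0.4048]
[0.1357 0.2121 0.0169] 12.4667
[array([289.,  76.]), array([289.,  71.])]
-9 (np.float64(288.65608681957184), np.float64(77.6661748938547))
rear [-20.6863  -8.3294  60.    ]
```

View pics/w7.png

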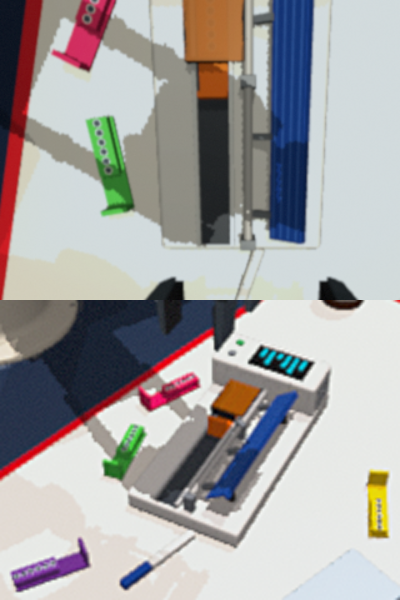

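The hood is shut over the wells with the thumb plate outside. The bar is up, and the spare carriers and the marker are where they were. Handing in.

```bash
python3 -c "
from bench import ctrl
print(ctrl.sign_off(),ctrl.current_t())"
```

```text
the job is handed in; nothing more can be done
the job is handed in; nothing more can be done
```

The orange carrier is loaded in the reader, the hood has closed over the wells, and I've handed the job in at about 12.5 s of the 38 s allowed.

- **What I did:** One fingertip held the blue bar on its stop, at tip height z≈44 mm. The other pushed the carrier by its thumb plate until it met a hard stop. I then backed the finger off about 7 mm, let the bar up slowly and moved the arm clear.
- **Home position:** The carrier did not move forward under repeated pushes with 10, 18 and 30 N force limits, and it stayed put when I backed off.
- **Final view:** The last picture shows the hood down, the thumb plate outside it and the bar up. The spare carriers and marker look unmoved, and the force on the tool was about zero.
- **Small disagreement:** The camera put the thumb plate's rear face at reader y≈-8.5 mm, against -7 mm nominal. I put this 1–2 mm down to my estimate of where the reader sits: its head edge was off by a similar amount in the same direction, judged by eye.

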